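# Put the setting square back in its foam case and swing the latch shut

### The job

Put the L-shaped aluminium setting square back into the empty L-shaped cutout of the foam insert in the green case and press it fully home. Then swing the case's latch bar round over it until its forked end is fully home on the upright stud. Leave the two parts that are already in the foam where they are.

Things in the scene. Friction and masses are not known exactly. Their poses are not given: they have to be found in the camera images.
- square_centre (a point): Loose L-shaped aluminium setting square lying flat, 30 mm high, about 235 g. The point: middle of its long leg, 15 mm above its underside. Long leg 110 x 18 mm along x; the short leg, 18 mm wide, leaves its +x end (x = 37 to 55 mm) and runs along +y to y = 61 mm. z up.
- cutout (a point): Empty L-shaped cutout, 3 mm wider all round than the square and 15 mm deep, its floor lighter than the black foam: the square's centre and axes coincide with these when home. The point is 25 mm above the bench, level with the foam top; cutout floor 10 mm, case rim 30 mm, seated square's top 40 mm above the bench.
- case: Green steel case with black foam, 200 x 200 mm, 30 mm high, fixed to the bench. Origin under its centre; axes parallel to those of cutout, which lies at x = -12 mm, y = 0.
- latch_hinge (a point): On the vertical hinge axis of the latch bar, 53 mm above the bench (bar's mid-height), just outside the middle of the case's -x wall. Axes as the case's.
- latch_pin (a point): Middle of the upright black pin on the latch bar, 185 mm from the hinge axis: 16 mm diameter, from 62 to 96 mm above the bench. x axis along the bar away from the hinge, z up. The bar is level, steel, 250 mm long, 16 mm wide, from 44 to 62 mm above the bench, forked at its end; push it by pin or side.
- stud (a point): Top of the fixed upright stud on which the fork comes home: 10 mm diameter, top 75 mm above the bench, just outside the case's +x wall.
- latch (a joint): Latch bar angle (rad) about the hinge, counter-clockwise from above positive. 0 = closed, a hard stop: bar along the case's +x, over the cutout's long leg, fork round the stud. Starts open at 1.05 to 1.55, towards the case's +y. Stiff hinge: about 1.4 N at the pin moves it; it stays where it is left.
- plug: Bystander: round steel plug gauge 42 mm diameter, 17 mm high, already seated in its round cutout. Origin at the centre of its underside.
- parallel: Bystander: plain steel bar 94 x 24 x 17 mm already seated in its cutout. Origin at the centre of its underside.
Not all that is in view belongs to the job. Several things look just like the part that bears square_centre: the one meant starts farthest from the robot's base.

How it is judged (in metres and radians):
On the way, in this order (a step that is already met when the one before it is completed fails the run):
1. the square is fully home in the L-shaped cutout while the latch is still open (horizontal distance between square_centre and cutout below 0.008 m and z of square_centre in the frame of cutout below 0.003 m and angle between square_centre's own z axis and vertical below 0.06 rad and angle between the x axis of square_centre and the x axis of cutout, either way round below 0.12 rad and value of joint latch above 0.3 rad), for 0.2 s.
2. the latch bar is swung fully onto the stud (value of joint latch below 0.04 rad), for 0.2 s.
At the end, for the whole second after the job is handed in: The square lies in the L-shaped cutout, within 8 mm sideways, 0.12 rad in yaw and 0.06 rad in tilt of its home pose and no more than 3 mm above it, and the latch bar is within 0.04 rad of its closed stop; the plug and the plain bar are within 10 mm of where they were (horizontal distance between square_centre and cutout below 0.008 m and z of square_centre in the frame of cutout below 0.003 m and angle between square_centre's own z axis and vertical below 0.06 rad and angle between the x axis of square_centre and the x axis of cutout, either way round below 0.12 rad and value of joint latch below 0.04 rad and distance of each of plug, parallel from where it was at the start of the episode below 0.01 m); the robot touches nothing.
It fails at once if the plug or the plain bar in the foam is pulled or knocked out of its cutout (moved more than 20 mm) (distance of any of plug, parallel from where it was at the start of the episode above 0.02 m).
It also fails if it takes over 64 s, if anything falls off the work surface, if the arm or the gripper's body presses on something with over 40 N, if the wrist force passes 120 N, or if a joint passes its speed limit or range.

### The arm

A 6-joint arm with a two-finger parallel gripper is mounted at the origin on the work surface. World frame = base frame: x ahead of the robot, y to its left, z up, the work surface at z = 0. Lengths are in mm, angles in degrees, forces in N, time in s.
With the tool pointing down it reaches from about 375 to 900 mm from the base axis. Payload 3.1 kg.
Tool frame: the origin (TCP) lies midway between the tips of the shut fingers; the grasp point (between the pads) lies 19 mm behind it (arm.grip_point_offset is the distance from the TCP to the grasp point, in mm); z points along the fingers, x is the direction in which the jaws open and shut, and the axes are right-handed (so a half turn about z gives the same grasp; the last joint's range is limited). The gripper opens to 87 mm and grips with 3 to 60 N. Pads are 19 mm wide; open, the fingers measure 117 mm over their backs; the gripper's body (75 mm by 190 mm) begins 51 mm behind the grasp point.
Start: joints at [54.345, 30.224, 82.088, -0, 67.689, -10.227], TCP at [268.317, 564.449, 188.548] pointing down, gripper open.
Joint ranges: [-176.69, 176.69], [-43.24, 126.21], [12.49, 139.97], [-82, 262], [0, 151.66], [-163.58, 163.58]. Speed limits (degrees/s): [159.86, 159.86, 180, 180, 180, 180].

### API

Orientations are given as a 3x3 rotation matrix whose columns are the frame's x, y, z axes.
In Python, from plant import arm gives the robot as it stands. The module is installed in compiled form; this text tells all that it offers.
- The arm moves only by the tool arm_command, never from a script. Its argument "steps" is one flat list of numbers, 5 for each row, row after row: the finger opening in m, from 0 to 0.087, then the shift along the tool's x, y, z in m, then the turn about the tool's z in rad. In form: [hand, x, y, z, spin, hand, x, y, z, spin, ...]. A call has 1 to 5 rows; each row shifts and turns the pose as measured when the row begins, along the tool's axes as they then stand; what a row does not reach is not made up. A row lasts 1/12 s, in which the tool goes at most 41.7 mm and 7.16 degrees, less where a joint would pass 70% of its speed; a pose out of reach is approached as far as the arm can. A call is refused whole if a number of a shift passes 0.0417 or a number of a turn 0.125, either way. A call with a gripper value outside its range is refused whole. The fingers move at their own pace and stop on an object; the grip force is fixed at half the most. Time passes only in rows, so rows that do not move let the fingers close. It gives the time, the measured TCP pose, the force and the opening at its end, in the units of the state.
- arm.read_state(): the state, without advancing time (a new reading comes with each control period).
- arm.get_image(name): name is "scene" or "top" or "wrist"; returns the picture (400x640x3 uint8, red, green, blue); there is no depth.
- arm.camera_params(name): a dict with "vertical_fov" (degrees; the focal length in pixels is half the picture's height over the tangent of half this angle, whatever the lens; pixels are square), "cx", "cy" (the principal point, pixels), "xyz" and "attitude" of the camera in the world. Camera axes: x right, y down, z forward; pixel columns grow to the right and rows downward; lengths in mm; the calibration is good to about 2 mm. The wrist camera is an equidistant fisheye: a pixel r from the principal point sees the ray r / f radians off the axis. A picture is of the moment at which its call begins: read the wrist's pose just before it. camera_params takes no time and is no camera call; for the wrist camera it gives the pose at the moment of the call.
- arm.job_done(): hands the job in, once; it reports no verdict.
The state is a dict: "clock": time; "joints": joint angles; "joint_velocities": joint speeds; "joint_efforts": joint torques, N m; "tool_pos": TCP position; "ee_rot": TCP orientation; "contact_force": force on the tool from outside, world axes, zero at the start; "moment": the same for the moment, N m; "grip_width": finger opening in mm.
Only numpy, scipy, OpenCV 4.12 (cv2) and the standard library are available. Lean on these libraries where they do the work, as an engineer would, in place of code of your own. Each camera call takes 0.05 s, during which the arm holds its last target. There are 200 camera calls.

## Working session

There is one attempt and no reset: what is moved stays moved. The work goes in short steps, Python scripts to look and compute and a tool call to move; the robot and the scene stay as the last step left them, time stands still between calls to the robot, and variables do not carry over. Pictures are saved under pics/ and viewed, about 8 in all and at most 12, crops included, and the job is handed in when it is done.

Besides the shell and the picture viewer there is one more tool, called after "Emit:" by a JSON object that holds its "name" and its "arguments". arm_command: Moves the arm, as the interface text tells. Its arguments: {"type":"object","properties":{"steps":{"type":"array","items":{"type":"number"}}},"required":["steps"]}

```bash
mkdir -p pics; python3 - <<'E'
from plant import arm
import cv2,numpy as np
s=arm.read_state();print(s['clock'],s['tool_pos'],s['ee_rot'],s['grip_width'])
for n in("top","scene"):
    im=arm.get_image(n);cv2.imwrite(f'pics/{n}0.png',im[...,::-1]);print(n,arm.camera_params(n))
print(arm.camera_params("wrist"))
E
```

```text
0.0 [267.85515866 563.81923528 187.57188835] [[ 4.29372748e-01  9.03126524e-01 -1.23499841e-03]
 [ 9.03124902e-01 -4.29374369e-01 -1.74973924e-03]
 [-2.11051258e-03 -3.64067467e-04 -9.99997707e-01]] 87.09759945222713
top {'vertical_fov': 47.239101514765885, 'cx': 319.4168624681495, 'cy': 199.14677541341564, 'xyz': array([ 431.09494548,  -62.43276053, 1080.01193948]), 'attitude': array([[ 0.00170014, -0.99472813,  0.10253324],
       [-0.9999859 , -0.00220701, -0.00483021],
       [ 0.00503104, -0.10252358, -0.99471785]])}
scene {'vertical_fov': 46.10441605388625, 'cx': 316.9857660803882, 'cy': 197.87617428832934, 'xyz': array([1083.73746901,  311.68136531,  885.98102522]), 'attitude': array([[-0.57787463,  0.62634895, -0.52320924],
       [ 0.81608631,  0.44976479, -0.36292531],
       [ 0.00800321, -0.63670922, -0.77106246]])}
{'vertical_fov': 65.70646984690485, 'cx': 323.5438670895095, 'cy': 199.33363124778404, 'xyz': array([192.50680757, 600.82069557, 383.09041046]), 'attitude': array([[ 0.42991699,  0.86020108,  0.27427265],
       [ 0.90286578, -0.40886352, -0.13290602],
       [-0.00218582,  0.30476995, -0.95242349]])}
```

View pics/top0.png

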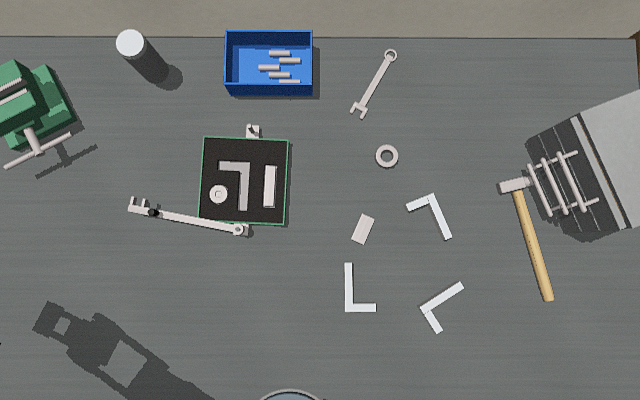

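View pics/scene0.png

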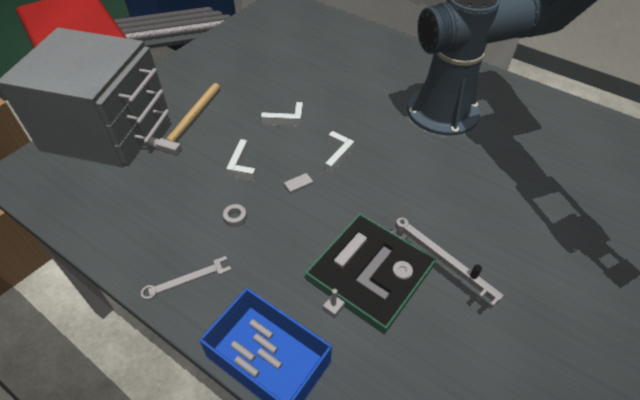

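The top view shows three L's at about (433,215), (350,290) and (440,305). The one at (433,215) looks farthest from the base, with its corner at (432,195). The case is at (246,180), the hinge at (239,230), the stud at (252,131) and the pin at (152,212).

```bash
cat > h.py <<'E'
from plant import arm
import cv2,numpy as np
def ray(n,uv,p=None):
    p=p or arm.camera_params(n); uv=np.atleast_2d(uv).astype(float)
    f=200/np.tan(np.radians(p['vertical_fov']/2)); d=uv-[p['cx'],p['cy']]
    if n=='wrist':
        r=np.linalg.norm(d,axis=1,keepdims=True)+1e-9; v=np.hstack([d/r*np.sin(r/f),np.cos(r/f)])
    else: v=np.hstack([d/f,np.ones((len(d),1))])
    return p['xyz'],v@np.array(p['attitude']).T
def onplane(n,uv,z,p=None):
    o,v=ray(n,uv,p); return (o+v*((z-o[2])/v[:,2:]))[:,:2]
def tri(n1,a,n2,b):
    o1,v1=ray(n1,a);o2,v2=ray(n2,b);v1,v2=v1[0],v2[0]
    t=np.linalg.lstsq(np.c_[v1,-v2],o2-o1,rcond=None)[0];p,q=o1+v1*t[0],o2+v2*t[1]
    return (p+q)/2,np.linalg.norm(p-q)
E
python3 - <<'E'
from h import *
np.set_printoptions(precision=1,suppress=True)
im=cv2.imread('pics/top0.png'); hsv=cv2.cvtColor(im,cv2.COLOR_BGR2HSV)
m=((hsv[...,2]>200)&(hsv[...,1]<40)).astype('uint8')
for c in cv2.findContours(m,cv2.RETR_EXTERNAL,cv2.CHAIN_APPROX_NONE)[0]:
    if cv2.contourArea(c)<150: continue
    q=cv2.approxPolyDP(c,3,True)[:,0]; w=onplane('top',q,30)
    print(cv2.contourArea(c),q.tolist(),w.tolist() if len(q)==6 else '', np.linalg.norm(w.mean(0)))
# case: green rim
g=((hsv[...,0]>50)&(hsv[...,0]<90)&(hsv[...,1]>90)).astype('uint8'); g[:,:190]=0;g[:,300:]=0
r=cv2.minAreaRect(cv2.findNonZero(g)); b=cv2.boxPoints(r); w=onplane('top',b,30);print('case',r,w,w.mean(0))
print('hinge',onplane('top',[[239,230]],62),'stud',onplane('top',[[252,130]],75),'pin',onplane('top',[[152,212]],88))
E
```

```text
473.0 [[460, 282], [420, 307], [436, 333], [442, 329], [429, 310], [463, 288]] [[351.0311050333197, -386.86435337226555], [295.25788265952167, -294.83532097475717], [238.0522151614909, -329.5719373987291], [246.82744960668686, -343.2755801760844], [288.6412325603064, -315.0089778805499], [337.6205982300304, -393.2728205590652]] 451.65822092155094
466.5 [[345, 263], [345, 311], [375, 311], [375, 304], [352, 304], [351, 263]] [[393.3628803821307, -126.00547408673025], [286.24004648536186, -125.57308302689628], [286.30803629217417, -193.17126272938324], [301.79419281525975, -193.3380072969614], [301.7381336709569, -141.42887927841926], [393.38362923908096, -139.66581796231668]] 361.2319209865323
325.0 [[362, 214], [351, 238], [363, 244], [373, 219]]  499.71582970748636
481.0 [[159, 210], [165, 218], [234, 234], [242, 231], [239, 224]]  518.339267295517
447.5 [[406, 204], [410, 210], [429, 202], [445, 239], [451, 236], [433, 193]] [[528.5119690081307, -267.3610484035904], [514.6451655841018, -276.34256372712514], [533.2653132970456, -320.60934263731815], [448.1936292377821, -355.35476915
[... 859 characters left out ...]
507437, -246.18852129591207], [664.60082765418, -232.33323013411533]] 682.8849853098378
260.0 [[393, 50], [395, 57], [392, 60], [387, 55], [388, 60], [385, 52], [387, 63], [380, 73], [384, 60], [361, 101], [355, 102], [350, 111], [355, 105], [364, 111], [362, 117], [366, 109], [357, 105], [366, 102], [388, 60], [396, 56]]  847.1910687107901
530.5 [[125, 30], [116, 40], [117, 48], [123, 54], [135, 54], [142, 46], [142, 37], [137, 31]]  992.5249120718482
case ((242.9810028076172, 180.37081909179688), (87.11629486083984, 86.27124786376953), 2.935673236846924) [[487.8 212.5]
 [689.4 208.1]
 [679.3   4.6]
 [478.   13. ]] [583.6 109.5]
hinge [[466.8 111.1]] stud [[690.2  84.1]] pin [[504.5 296. ]]
```

```bash
python3 - <<'E'
import cv2
im=cv2.imread('pics/top0.png')
a=cv2.resize(im[115:250,115:300],None,fx=4,fy=4,interpolation=cv2.INTER_CUBIC)
cv2.imwrite('pics/crop1.png',a)
E
```

```text
(no output)
```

View pics/crop1.png

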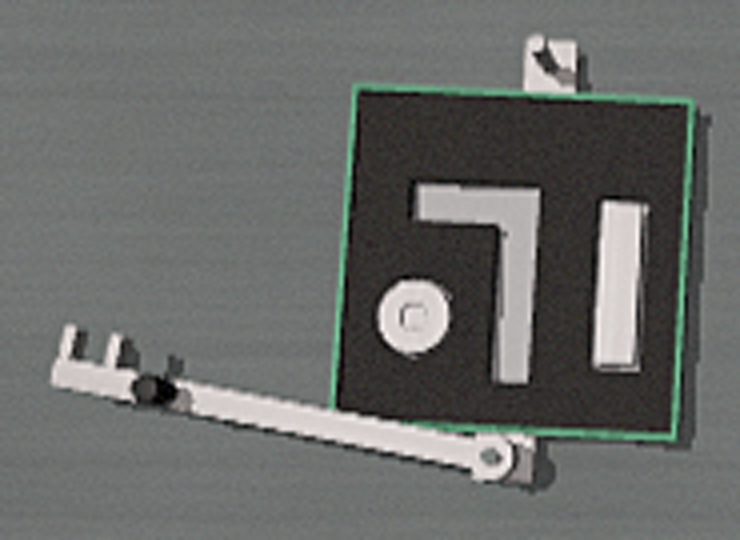

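The crop shows the case corners at (357,86), (693,101) and (678,440), and the cutout with its outer corner at (540,187). The hinge is at (491,457) and the pin at (150,388). I'll move over the case for a wrist look.

Emit:
{"name": "arm_command", "arguments": {"steps": [0.087,-0.019,0.034,0,0,0.087,-0.019,0.034,0,0,0.087,-0.019,0.034,0,0,0.087,-0.019,0.034,0,0,0.087,-0.019,0.034,0,0]}}

```text
clock: 0.52
tool_pos: [378.2, 406.7, 184.6]
ee_rot: [[0.416, 0.91, -0.005], [0.91, -0.416, 0.0], [-0.002, -0.004, -1.0]]
contact_force: [0.8, 0.7, -0.4]
grip_width: 86.8
```

Emit:
{"name": "arm_command", "arguments": {"steps": [0.087,-0.019,0.034,0,0,0.087,-0.019,0.034,0,0,0.087,-0.019,0.034,0,0,0.087,-0.019,0.034,0,0,0.087,-0.019,0.034,0,0]}}

```text
clock: 0.93
tool_pos: [495.5, 240.9, 182.4]
ee_rot: [[0.414, 0.91, -0.008], [0.91, -0.414, -0.001], [-0.004, -0.007, -1.0]]
contact_force: [0.8, 0.7, -0.1]
grip_width: 86.8
```

Emit:
{"name": "arm_command", "arguments": {"steps": [0.087,-0.019,0.034,0,-0.1,0.087,-0.019,0.034,0,-0.12,0.087,-0.015,0.03,0,-0.12,0.087,0,0,0,0,0.087,0,0,0,0]}}

```text
clock: 1.35
tool_pos: [578.1, 146.6, 179.7]
ee_rot: [[0.081, 0.997, -0.009], [0.997, -0.081, -0.003], [-0.004, -0.008, -1.0]]
contact_force: [-0.6, 0.1, -0.2]
grip_width: 86.9
```

```bash
python3 - <<'E'
from h import *
import json
s=arm.read_state();p=arm.camera_params('wrist');im=arm.get_image('wrist');print(s['clock'],s['tool_pos'],s['ee_rot'],s['joints'],p['xyz'])
cv2.imwrite('pics/w1.png',im[...,::-1]);json.dump({k:np.asarray(v).tolist() for k,v in p.items()},open('w1.json','w'))
E
```

```text
1.35 [578.13113336 146.60958281 179.68077226] [[ 0.08135606  0.99664699 -0.00871638]
 [ 0.99667691 -0.08138773 -0.00334184]
 [-0.00404004 -0.00841554 -0.99995643]] [  3.59664782  28.82900895  86.40441071  -0.17588891  65.27713142
 -81.66154951] [496.32997854 154.55633565 375.77444748]
```

View pics/w1.png

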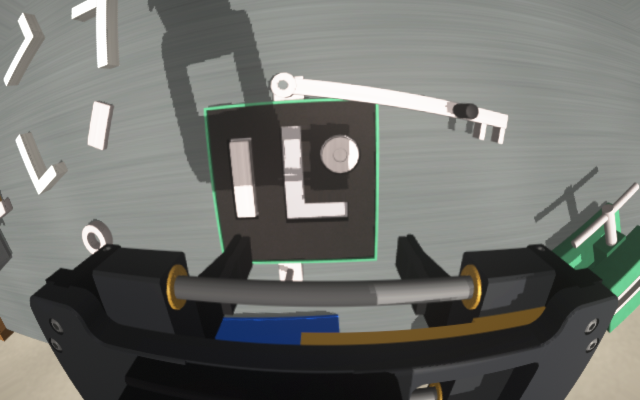

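The wrist view shows the case with corners at (206,110), (378,101), (376,258) and (222,262). The L cutout's outer corner is at (287,218), the hinge at (283,85) and the pin top at (470,110).

```bash
python3 - <<'E'
from h import *
import json
np.set_printoptions(precision=1,suppress=True)
p=json.load(open('w1.json'));p['xyz']=np.array(p['xyz'])
im=cv2.imread('pics/w1.png');hsv=cv2.cvtColor(im,cv2.COLOR_BGR2HSV)
def case(n,hsv,box,p):
    g=((hsv[...,0]>50)&(hsv[...,0]<90)&(hsv[...,1]>90)&(hsv[...,2]>60)).astype('uint8')
    k=np.zeros_like(g);k[box[0]:box[1],box[2]:box[3]]=1
    w=onplane(n,cv2.findNonZero(g*k)[:,0],30,p).astype('float32')
    r=cv2.minAreaRect(w);print(n,len(w),r,cv2.boxPoints(r).tolist())
case('wrist',hsv,(95,268,200,385),p)
t=cv2.imread('pics/top0.png');case('top',cv2.cvtColor(t,cv2.COLOR_BGR2HSV),(130,228,197,292),arm.camera_params('top'))
print('cut corners z25',onplane('wrist',[[282,127],[299,126],[304,203],[346,203],[347,217],[287,218]],25,p))
print('hinge',onplane('wrist',[[283,85]],62,p),onplane('top',[[115+491/4,115+457/4]],62))
for z in(62,96):print('pin',z,onplane('wrist',[[470,110]],z,p),onplane('top',[[115+150/4,115+386/4]],z))
print('tri pin top',tri('top',[115+148/4,115+386/4],'scene',[476,267]))
E
```

```text
wrist 1463 ((585.06982421875, 109.61832427978516), (199.10955810546875, 199.4032745361328), 87.41753387451172) [[480.9837951660156, 14.656936645507812], [680.1845703125, 5.67236328125], [689.1558837890625, 204.5797119140625], [489.955078125, 213.5642852783203]]
top 396 ((583.8706665039062, 109.09181213378906), (200.00401306152344, 200.64024353027344), 87.53717041015625) [[479.34600830078125, 13.493057250976562], [679.8009033203125, 4.8712921142578125], [688.3953247070312, 204.69056701660156], [487.9404296875, 213.3123321533203]]
cut corners z25 [[515.7 104.2]
 [516.4 123.6]
 [607.6 120.5]
 [611.6 170.4]
 [629.5 170.6]
 [625.   97.8]]
hinge [[471.  114.6]] [[468.4 113.9]]
pin 62 [[506.  310.3]] [[507.5 304.4]]
pin 96 [[504.9 293.4]] [[505.  292.1]]
tri pin top (array([505.7, 293.6,  91.8]), np.float64(2.249186624724249))
```

Emit:
{"name": "arm_command", "arguments": {"steps": [0.087,-0.038,-0.002,0,0,0.087,-0.038,-0.002,0,0,0.087,-0.038,-0.002,0,0,0.087,-0.038,-0.002,0,0,0.087,-0.038,-0.002,0,0]}}

```text
clock: 1.82
tool_pos: [549.4, -33.3, 178.8]
ee_rot: [[0.065, 0.998, -0.01], [0.998, -0.065, 0.001], [0.001, -0.01, -1.0]]
contact_force: [1.2, -0.6, -0.8]
grip_width: 86.8
```

Emit:
{"name": "arm_command", "arguments": {"steps": [0.087,-0.038,-0.002,0,0,0.087,-0.038,-0.002,0,0,0.087,-0.038,-0.002,0,0,0.087,-0.038,-0.002,0,0,0.087,-0.038,-0.002,0,0]}}

```text
clock: 2.23
tool_pos: [521.9, -220.3, 178.3]
ee_rot: [[0.058, 0.998, -0.015], [0.998, -0.058, 0.006], [0.005, -0.015, -1.0]]
contact_force: [0.4, 0.5, -0.1]
grip_width: 87.0
```

Emit:
{"name": "arm_command", "arguments": {"steps": [0.087,-0.038,-0.002,0,0,0.087,-0.038,-0.002,0,0,0.087,-0.02,-0.002,0,-0.12,0.087,0,0,0,-0.12,0.087,0,0,0,-0.12]}}

```text
clock: 2.65
tool_pos: [507.8, -320.5, 177.3]
ee_rot: [[-0.306, 0.952, -0.016], [0.952, 0.306, 0.005], [0.01, -0.013, -1.0]]
contact_force: [0.0, 0.3, -0.7]
grip_width: 86.8
```

Emit:
{"name": "arm_command", "arguments": {"steps": [0.087,0,0,0,-0.1,0.087,0,0,0,0,0.087,0,0,0,0]}}

```text
clock: 2.9
tool_pos: [507.4, -316.5, 176.6]
ee_rot: [[-0.404, 0.914, -0.018], [0.915, 0.404, 0.008], [0.014, -0.013, -1.0]]
contact_force: [0.6, 0.1, 0.2]
grip_width: 87.0
```

```bash
python3 - <<'E'
from h import *
import json
np.set_printoptions(precision=3,suppress=True)
s=arm.read_state();p=arm.camera_params('wrist');im=arm.get_image('wrist');print(s['clock'],s['tool_pos'],s['ee_rot'],s['joints'])
im=im[...,::-1].copy();cv2.imwrite('pics/w2.png',im);json.dump({k:np.asarray(v).tolist() for k,v in p.items()},open('w2.json','w'))
hsv=cv2.cvtColor(im,cv2.COLOR_BGR2HSV)
m=((hsv[...,2]>200)&(hsv[...,1]<40)).astype('uint8')
for c in cv2.findContours(m,cv2.RETR_EXTERNAL,cv2.CHAIN_APPROX_NONE)[0]:
    if cv2.contourArea(c)<600: continue
    q=cv2.approxPolyDP(c,3,True)[:,0];print(cv2.contourArea(c),q.tolist(),onplane('wrist',q,30,p).round(1).tolist())
E
```

```text
2.9 [ 507.392 -316.504  176.61 ] [[-0.404  0.914 -0.018]
 [ 0.915  0.404  0.008]
 [ 0.014 -0.013 -1.   ]] [ -42.446   29.415   85.855   -0.392   65.789 -156.138]
1069.5 [[449, 173], [413, 204], [426, 222], [461, 191]] [[437.6, -179.9], [490.6, -204.0], [504.4, -176.6], [450.3, -153.2]]
745.0 [[129, 161], [138, 173], [173, 178], [173, 160], [137, 155]] [[580.8, -553.5], [590.7, -535.7], [577.0, -484.9], [555.5, -491.4], [568.7, -543.5]]
2056.5 [[296, 118], [294, 211], [352, 213], [353, 198], [309, 197], [310, 118]] [[455.0, -370.3], [555.3, -331.0], [530.3, -267.4], [513.1, -274.2], [532.4, -321.5], [449.0, -356.2]]
793.5 [[30, 96], [28, 108], [12, 112], [11, 116], [29, 116], [42, 220], [26, 219], [26, 223], [43, 226], [49, 237]] [[556.7, -785.2], [576.0, -784.7], [595.4, -832.8], [602.7, -834.3], [587.3, -778.1], [747.5, -718.0], [768.4, -765.8], [776.8, -766.0], [757.9, -715.1], [771.8, -698.7]]
840.5 [[519, 82], [488, 153], [495, 161], [522, 103], [526, 88]] [[288.3, -141.5], [391.8, -142.3], [395.8, -127.4], [310.1, -125.2], [289.0, -128.0]]
1165.0 [[412, 10], [389, 10], [319, 19], [321, 29], [414, 22]] [[283.9, -303.7], [297.4, -327.2], [342.2, -392.5], [352.2, -385.7], [296.6, -295.9]]
```

View pics/w2.png

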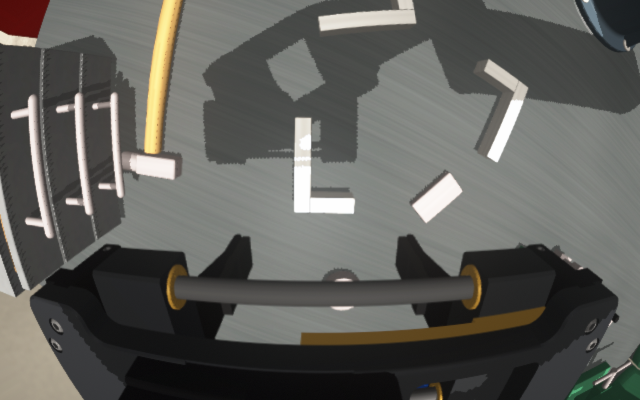

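The wrist view shows the target square with its outer corner at (294,211) and its legs to (303,118) and (353,205). Both cameras agree within 1–2 mm: centre about (502,-343.5), yaw 21.4°. I'll descend to it.

Emit:
{"name": "arm_command", "arguments": {"steps": [0.07,-0.025,-0.004,0,0.04,0.07,0,0,0.035,0,0.07,0,0,0.035,0,0.07,0,0,0.035,0,0.07,0,0,0,0]}}

```text
clock: 3.37
tool_pos: [516.8, -337.9, 72.3]
ee_rot: [[-0.361, 0.933, -0.011], [0.933, 0.361, 0.002], [0.006, -0.009, -1.0]]
contact_force: [-0.7, 0.8, -0.7]
grip_width: 70.6
```

Emit:
{"name": "arm_command", "arguments": {"steps": [0.07,0,-0.005,0.027,0,0.07,0,0,0.02,0,0.07,0,0,0.005,0,0.07,0,0,0,0]}}

```text
clock: 3.7
tool_pos: [514.1, -338.2, 22.2]
ee_rot: [[-0.359, 0.933, -0.009], [0.933, 0.359, 0.001], [0.004, -0.008, -1.0]]
contact_force: [-0.1, 0.1, 0.8]
grip_width: 69.9
```

Emit:
{"name": "arm_command", "arguments": {"steps": [0.07,0,-0.001,0.004,0,0,0,0,0,0,0,0,0,0,0,0,0,0,0,0,0,0,0,0,0]}}

```text
clock: 4.12
tool_pos: [517.3, -340.9, 25.3]
ee_rot: [[-0.359, 0.933, -0.001], [0.933, 0.359, -0.007], [-0.006, -0.003, -1.0]]
contact_force: [0.0, -0.3, -0.4]
grip_width: 50.9
```

Emit:
{"name": "arm_command", "arguments": {"steps": [0,0,0,0,0,0,0,0,0,0,0,0,0,0,0]}}

```text
clock: 4.37
tool_pos: [518.2, -341.8, 27.3]
ee_rot: [[-0.359, 0.934, 0.002], [0.933, 0.359, -0.009], [-0.009, -0.002, -1.0]]
contact_force: [-0.1, 0.4, -0.6]
grip_width: 31.4
```

Emit:
{"name": "arm_command", "arguments": {"steps": [0.05,0.004,-0.005,0.006,0,0.05,0,0,0.004,0,0.05,0,0,0.001,0]}}

```text
clock: 4.62
tool_pos: [511.8, -340.1, 15.9]
ee_rot: [[-0.358, 0.934, 0.002], [0.933, 0.358, -0.01], [-0.01, -0.001, -1.0]]
contact_force: [0.6, -0.2, -0.0]
grip_width: 43.9
```

Emit:
{"name": "arm_command", "arguments": {"steps": [0,0,0,0,0,0,0,0,0,0,0,0,0,0,0]}}

```text
clock: 4.87
tool_pos: [510.6, -339.3, 14.3]
ee_rot: [[-0.358, 0.934, 0.0], [0.934, 0.358, -0.008], [-0.007, -0.003, -1.0]]
contact_force: [-0.5, -0.4, -0.2]
grip_width: 36.5
```

Emit:
{"name": "arm_command", "arguments": {"steps": [0,0,0,-0.003,0,0,0,0,0,0,0,0,0,0,0]}}

```text
clock: 5.12
tool_pos: [510.7, -339.4, 17.4]
ee_rot: [[-0.358, 0.934, -0.0], [0.934, 0.358, -0.008], [-0.007, -0.003, -1.0]]
contact_force: [-0.1, -0.6, -0.8]
grip_width: 17.9
```

Emit:
{"name": "arm_command", "arguments": {"steps": [0,0,0,0,0,0,0,0,0,0]}}

```text
clock: 5.28
tool_pos: [511.1, -339.6, 17.9]
ee_rot: [[-0.358, 0.934, 0.001], [0.934, 0.358, -0.008], [-0.008, -0.002, -1.0]]
contact_force: [-0.4, 0.8, 0.2]
grip_width: 5.2
```

```bash
python3 - <<'E'
from h import *
import json
s=arm.read_state();p=arm.camera_params('wrist');im=arm.get_image('wrist')[...,::-1].copy();print(s['tool_pos'],s['grip_width'])
cv2.imwrite('pics/w3.png',im);t=arm.get_image('top')[...,::-1][165:265,380:480]
t=cv2.resize(t,None,fx=4,fy=4,interpolation=cv2.INTER_CUBIC)
cv2.imwrite('pics/c3.png',np.hstack([im[80:400,140:500],t[:320]]))
E
```

```text
[ 511.08347582 -339.60174674   17.86251671] 5.238012119120543
```

View pics/c3.png

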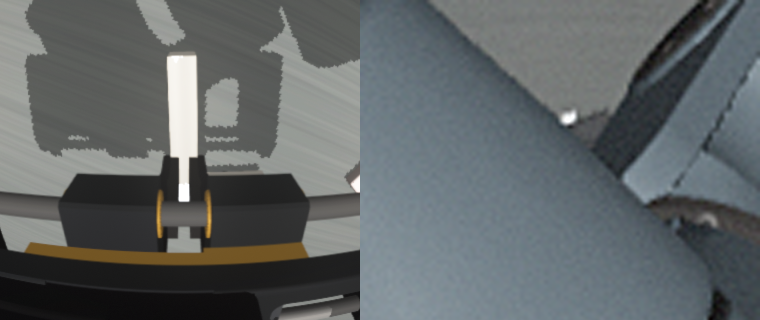

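The crop shows the leg, about 30 px wide, running under or between the nearly shut fingers at (183,160). The grip reads 5 mm instead of 18 mm, so something is wrong and I'll zoom in.

```bash
python3 - <<'E'
import cv2
im=cv2.imread('pics/w3.png');cv2.imwrite('pics/c4.png',cv2.resize(im[190:350,270:380],None,fx=4,fy=3.7,interpolation=cv2.INTER_CUBIC))
from plant import arm
print(arm.read_state()['contact_force'],arm.read_state()['moment'],arm.read_state()['joint_efforts'],arm.camera_params('wrist')['xyz'])
E
```

```text
[ 0.32098398  0.14414943 -0.02444722] [ 0.13843255  0.06362954 -0.04473687] [ 4.56076377e-03 -4.66446519e+01 -1.14905119e+01 -7.61067518e-02
 -2.16033147e-02 -4.20703136e-04] [ 432.74392641 -367.72668061  213.42671463]
```

View pics/c4.png

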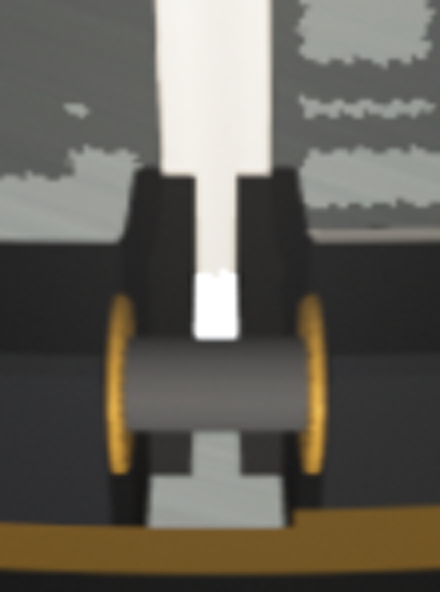

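The fingers are clearly above the leg, although the TCP reads z=18 and the leg top is at 30. From the finger gap (155 px for 87 mm), the visible tips are about 35 mm nearer the camera than the stated TCP. I'll probe gently downward onto the leg top to find the real tip height.

Emit:
{"name": "arm_command", "arguments": {"steps": [0,0,0,0.004,0,0,0,0,0.003,0,0,0,0,0,0]}}

```text
clock: 5.63
tool_pos: [511.2, -339.8, 10.4]
ee_rot: [[-0.358, 0.934, 0.001], [0.934, 0.358, -0.009], [-0.009, -0.002, -1.0]]
contact_force: [0.5, 0.6, 0.1]
grip_width: 0.9
```

Emit:
{"name": "arm_command", "arguments": {"steps": [0,0,0,0.004,0,0,0,0,0.003,0,0,0,0,0,0]}}

```text
clock: 5.88
tool_pos: [511.0, -339.6, 2.2]
ee_rot: [[-0.358, 0.934, 0.0], [0.934, 0.358, -0.008], [-0.008, -0.003, -1.0]]
contact_force: [-0.5, -0.7, -0.5]
grip_width: 0.1
```

Emit:
{"name": "arm_command", "arguments": {"steps": [0,0,0,0.002,0,0,0,0,0.002,0,0,0,0,0,0]}}

```text
clock: 6.13
tool_pos: [510.8, -339.5, -2.7]
ee_rot: [[-0.358, 0.934, -0.0], [0.934, 0.358, -0.008], [-0.007, -0.003, -1.0]]
contact_force: [-0.6, -0.1, -0.6]
grip_width: 0.2
```

Emit:
{"name": "arm_command", "arguments": {"steps": [0,0,0,0.002,0,0,0,0,0.002,0,0,0,0,0,0]}}

```text
clock: 6.38
tool_pos: [511.2, -339.8, -2.6]
ee_rot: [[-0.358, 0.934, 0.001], [0.933, 0.358, -0.009], [-0.008, -0.003, -1.0]]
contact_force: [0.5, -0.5, -0.7]
grip_width: 0.1
```

Emit:
{"name": "arm_command", "arguments": {"steps": [0,0,0,0.005,0]}}

```text
clock: 6.47
tool_pos: [511.9, -340.6, -3.9]
ee_rot: [[-0.359, 0.933, 0.002], [0.933, 0.359, -0.01], [-0.01, -0.002, -1.0]]
contact_force: [-9.2, 7.1, 53.1]
grip_width: 0.4
```

Emit:
{"name": "arm_command", "arguments": {"steps": [0,0,0,0.003,0]}}

```text
clock: 6.55
tool_pos: [511.9, -340.5, -3.6]
ee_rot: [[-0.359, 0.933, 0.002], [0.933, 0.359, -0.01], [-0.01, -0.002, -1.0]]
contact_force: [-3.8, 2.8, 18.6]
grip_width: 0.4
```

Contact comes at a reported z of about -3 on a surface at 30. So the real tips sit 33 mm above the reported TCP, which agrees with the picture. I'll subtract that from here on: the grasp is at a reported z of about -15.

Emit:
{"name": "arm_command", "arguments": {"steps": [0.05,0,0,-0.01,0,0.05,0,0,0,0,0.05,0,0,0,0,0.05,0,0,0,0,0.05,0,0,0,0]}}

```text
clock: 6.97
tool_pos: [512.7, -341.1, 7.6]
ee_rot: [[-0.359, 0.933, 0.004], [0.933, 0.359, -0.013], [-0.013, -0.001, -1.0]]
contact_force: [-0.4, -0.7, -0.1]
grip_width: 26.2
```

Emit:
{"name": "arm_command", "arguments": {"steps": [0.05,0,0,0,0,0.05,0,0,0,0]}}

```text
clock: 7.13
tool_pos: [512.2, -340.7, 6.2]
ee_rot: [[-0.359, 0.933, 0.003], [0.933, 0.359, -0.011], [-0.012, -0.001, -1.0]]
contact_force: [-1.0, -0.3, 0.5]
grip_width: 38.9
```

Emit:
{"name": "arm_command", "arguments": {"steps": [0.045,0.001,0,0.01,0,0.045,0,0,0.007,0,0.045,0,0,0.002,0,0.045,0,0,0,0]}}

```text
clock: 7.47
tool_pos: [511.1, -339.2, -16.5]
ee_rot: [[-0.359, 0.933, 0.001], [0.933, 0.359, -0.009], [-0.009, -0.003, -1.0]]
contact_force: [0.7, 1.0, 0.5]
grip_width: 44.9
```

Emit:
{"name": "arm_command", "arguments": {"steps": [0,0,0,-0.002,0,0,0,0,0,0,0,0,0,0,0,0,0,0,0,0]}}

```text
clock: 7.8
tool_pos: [510.7, -338.9, -15.4]
ee_rot: [[-0.359, 0.933, -0.0], [0.933, 0.359, -0.008], [-0.007, -0.003, -1.0]]
contact_force: [-0.5, -0.1, 0.0]
grip_width: 25.9
```

Emit:
{"name": "arm_command", "arguments": {"steps": [0,0,0,0,0,0,0,0,0,0]}}

```text
clock: 7.97
tool_pos: [511.0, -339.2, -14.9]
ee_rot: [[-0.359, 0.933, 0.0], [0.933, 0.359, -0.009], [-0.009, -0.003, -1.0]]
contact_force: [0.3, -0.5, -2.5]
grip_width: 17.6
```

Emit:
{"name": "arm_command", "arguments": {"steps": [0,0,0,0,0,0,0,0,0,0]}}

```text
clock: 8.13
tool_pos: [510.9, -339.2, -14.9]
ee_rot: [[-0.359, 0.933, 0.0], [0.933, 0.359, -0.009], [-0.009, -0.003, -1.0]]
contact_force: [0.1, 0.6, -1.0]
grip_width: 17.6
```

Gripped at 17.6 mm. Now lift and carry.

Emit:
{"name": "arm_command", "arguments": {"steps": [0,0,0,-0.02,0,0,0,0,-0.03,0,0,0,0,-0.03,0,0,0.02,0.012,-0.01,0,0,0.033,0.019,0,0]}}

```text
clock: 8.55
tool_pos: [519.8, -283.0, 75.2]
ee_rot: [[-0.352, 0.936, -0.001], [0.936, 0.352, -0.01], [-0.008, -0.005, -1.0]]
contact_force: [1.5, 0.2, -2.2]
grip_width: 17.6
```

Emit:
{"name": "arm_command", "arguments": {"steps": [0,0.033,0.019,0,0,0,0.033,0.019,0,0,0,0.033,0.019,0,0,0,0.033,0.019,0,0,0,0.033,0.019,0,0]}}

```text
clock: 8.97
tool_pos: [551.8, -91.0, 75.0]
ee_rot: [[-0.344, 0.939, 0.002], [0.939, 0.344, -0.012], [-0.012, -0.002, -1.0]]
contact_force: [1.0, -0.6, -2.4]
grip_width: 17.7
```

Emit:
{"name": "arm_command", "arguments": {"steps": [0,0.033,0.019,0,0,0,0.033,0.019,0,0,0,0.03,0.017,0,0,0,0.02,0.012,0,0,0,0,0,0,0.1]}}

```text
clock: 9.38
tool_pos: [572.5, 55.8, 72.3]
ee_rot: [[-0.254, 0.967, -0.001], [0.967, 0.254, -0.009], [-0.009, -0.003, -1.0]]
contact_force: [0.9, -1.4, -2.4]
grip_width: 17.6
```

Emit:
{"name": "arm_command", "arguments": {"steps": [0,0,0,0,0.12,0,0,0,0,0.1,0,0,0,0,0.05,0,0,0,0,0,0,0,0,0,0]}}

```text
clock: 9.8
tool_pos: [569.4, 61.0, 70.6]
ee_rot: [[0.02, 1.0, -0.006], [1.0, -0.02, -0.009], [-0.009, -0.006, -1.0]]
contact_force: [1.3, -0.4, -3.1]
grip_width: 17.9
```

Emit:
{"name": "arm_command", "arguments": {"steps": [0,0.025,0.006,0,0.02,0,0.02,0.006,0,0,0,0,0,0.01,0,0,0,0,0,0]}}

```text
clock: 10.13
tool_pos: [582.2, 105.2, 59.3]
ee_rot: [[0.038, 0.999, -0.008], [0.999, -0.038, -0.009], [-0.009, -0.008, -1.0]]
contact_force: [-1.3, -0.7, -2.7]
grip_width: 18.0
```

Emit:
{"name": "arm_command", "arguments": {"steps": [0,0.004,0,0.015,0.006,0,0.001,0,0.015,0,0,0,0,0.01,0,0,0,0,0,0]}}

```text
clock: 10.47
tool_pos: [581.5, 107.7, 17.7]
ee_rot: [[0.042, 0.999, -0.009], [0.999, -0.042, -0.01], [-0.011, -0.008, -1.0]]
contact_force: [-1.5, -0.0, -3.0]
grip_width: 17.4
```

Emit:
{"name": "arm_command", "arguments": {"steps": [0,0.002,0.001,0,0.003,0,0,0,0.006,0,0,0,0,0,0]}}

```text
clock: 10.72
tool_pos: [582.2, 108.0, 11.3]
ee_rot: [[0.046, 0.999, -0.01], [0.999, -0.046, -0.011], [-0.011, -0.01, -1.0]]
contact_force: [-0.1, -0.9, -2.9]
grip_width: 17.7
```

```bash
python3 - <<'E'
from h import *
s=arm.read_state();im=arm.get_image('wrist')[...,::-1];sc=arm.get_image('scene')[...,::-1];print(s['tool_pos'],s['contact_force'])
a=cv2.resize(im[60:280,180:460],(560,440),interpolation=cv2.INTER_CUBIC)
cv2.imwrite('pics/c5.png',a)
E
```

```text
[582.18667973 108.00971041  11.3440079 ] [-0.09217525 -0.89955405 -2.89697431]
```

View pics/c5.png

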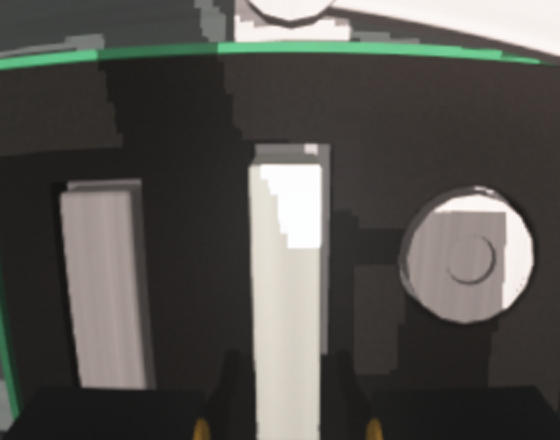

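The view shows the square's leg end (250–322 px) over the cutout end (255–330 px), so it sits about 1.5 mm short in +y, as the numbers say. Correct and lower.

Emit:
{"name": "arm_command", "arguments": {"steps": [0,0.002,0,0.002,0,0,0,0,0.005,0,0,0,0,0,0]}}

```text
clock: 11.07
tool_pos: [584.6, 110.1, 6.3]
ee_rot: [[0.046, 0.999, -0.005], [0.999, -0.046, -0.011], [-0.011, -0.004, -1.0]]
contact_force: [-1.5, 0.4, -1.9]
grip_width: 17.7
```

Emit:
{"name": "arm_command", "arguments": {"steps": [0,0,0,0.004,0,0,0,0,0.003,0]}}

```text
clock: 11.23
tool_pos: [585.3, 110.3, -0.5]
ee_rot: [[0.046, 0.999, -0.003], [0.999, -0.046, -0.011], [-0.011, -0.002, -1.0]]
contact_force: [-0.3, -0.2, -2.9]
grip_width: 17.9
```

Emit:
{"name": "arm_command", "arguments": {"steps": [0,0,-0.002,0.003,0,0,0,0,0.003,0]}}

```text
clock: 11.4
tool_pos: [583.0, 110.3, -5.3]
ee_rot: [[0.045, 0.999, -0.004], [0.999, -0.045, -0.011], [-0.011, -0.003, -1.0]]
contact_force: [-8.9, 0.7, 35.3]
grip_width: 17.7
```

Emit:
{"name": "arm_command", "arguments": {"steps": [0,0,0,0.002,0,0,0,0,0.002,0]}}

```text
clock: 11.57
tool_pos: [583.0, 110.3, -5.2]
ee_rot: [[0.044, 0.999, -0.003], [0.999, -0.044, -0.011], [-0.011, -0.002, -1.0]]
contact_force: [-2.3, -0.2, 11.4]
grip_width: 17.8
```

Bottomed at z = -5.2, against -4.9 predicted for home. Release and lift.

Emit:
{"name": "arm_command", "arguments": {"steps": [0.04,0,0,-0.001,0,0.04,0,0,0,0,0.04,0,0,0,0,0.04,0,0,-0.02,0,0.04,0,0,-0.03,0]}}

```text
clock: 11.98
tool_pos: [579.4, 110.8, 42.7]
ee_rot: [[0.044, 0.999, -0.012], [0.999, -0.044, -0.011], [-0.012, -0.011, -1.0]]
contact_force: [0.1, -0.2, 0.3]
grip_width: 38.1
```

Emit:
{"name": "arm_command", "arguments": {"steps": [0.04,0,0,-0.04,0,0.04,0,0,-0.04,0,0.04,0,0,-0.03,0,0.04,0,0,0,0]}}

```text
clock: 12.32
tool_pos: [582.5, 112.1, 159.2]
ee_rot: [[0.044, 0.999, -0.009], [0.999, -0.044, -0.011], [-0.011, -0.008, -1.0]]
contact_force: [0.9, 0.4, 0.8]
grip_width: 40.1
```

```bash
python3 - <<'E'
from h import *
np.set_printoptions(precision=1,suppress=True)
s=arm.read_state();p=arm.camera_params('wrist');im=arm.get_image('wrist')[...,::-1].copy();print(s['tool_pos'],s['ee_rot'],s['joints'])
cv2.imwrite('pics/w6.png',im);hsv=cv2.cvtColor(im,cv2.COLOR_BGR2HSV)
m=((hsv[...,2]>130)&(hsv[...,1]<50)).astype('uint8')
for c in cv2.findContours(m,cv2.RETR_EXTERNAL,cv2.CHAIN_APPROX_NONE)[0]:
    if 800<cv2.contourArea(c)<9000:
        q=cv2.approxPolyDP(c,3,True)[:,0]
        if len(q)<9: print(q.tolist(),onplane('wrist',q,40,p).tolist())
E
```

```text
[582.5 112.1 159.2] [[ 0.  1. -0.]
 [ 1. -0. -0.]
 [-0. -0. -1.]] [  0.5  30.   88.   -0.7  62.5 -86.7]
[[639, 328], [624, 342], [607, 328], [564, 399], [639, 399]] [[953.7890916561653, 854.4043339998951], [980.8095202549666, 804.5014123828364], [898.4338449113966, 678.6182391801498], [1124.1736406138289, 664.9804518129275], [1465.5753196412588, 1305.1901834387797]]
[[283, 308], [282, 315], [355, 317], [360, 331], [377, 330], [375, 318], [366, 318], [363, 307]] [[740.2647663634127, 52.54149906637352], [751.8441021524326, 49.93115392659381], [758.0597599675999, 143.54559303274982], [783.2398630441146, 150.43911947436158], [783.4381696996245, 173.26837660814368], [761.8285898352805, 169.6252862290268], [760.8252737993954, 157.83527065883536], [742.2284610176546, 153.55678751574985]]
[[289, 276], [307, 281], [309, 272], [314, 271], [317, 281], [358, 279], [356, 266], [291, 266]] [[692.073772955986, 64.99632797583394], [699.612836650457, 85.99307309647114], [687.057803382184, 89.22070355828598], [685.8655648932215, 95.18308761094542], [699.9688864541445, 97.93974529861853], [699.40859627
[... 833 characters left out ...]
1901935]]
[[314, 120], [316, 225], [378, 225], [380, 210], [375, 204], [333, 203], [333, 121]] [[514.2947877380416, 104.46770414252805], [627.5441515872769, 100.72017430199415], [630.6097736483027, 169.18122913980991], [613.0903799022848, 171.1453198737782], [605.9739919362248, 165.56412255233357], [602.9349708786312, 120.24605908958826], [516.1654210121666, 123.56485637217561]]
[[242, 52], [193, 62], [202, 110], [228, 106], [230, 94], [249, 91]] [[437.59676679371137, 34.216025582406445], [440.23778919459, -21.218242873924922], [493.8902257432377, -14.105544914448032], [492.96302871446125, 15.793808509598335], [480.58939803196023, 18.897778065307293], [479.63935112276477, 39.53564488985168]]
```

View pics/w6.png

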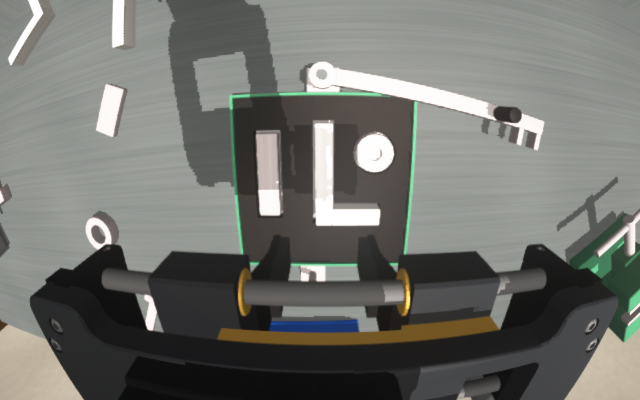

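The L sits squarely in the cutout: its corner is within 2 mm of the expected spot, and the plug and bar are undisturbed. Next is the latch pin, seen at (508,115). I'll straddle it with the jaws along its arc.

Emit:
{"name": "arm_command", "arguments": {"steps": [0.06,0.035,-0.017,0,0,0.06,0.035,-0.017,0,0,0.06,0.035,-0.017,0,0,0.06,0.035,-0.017,0,0,0.06,0.035,-0.017,0,0]}}

```text
clock: 12.78
tool_pos: [505.7, 287.3, 149.8]
ee_rot: [[0.061, 0.998, -0.014], [0.998, -0.061, -0.015], [-0.016, -0.013, -1.0]]
contact_force: [0.1, 0.1, 0.1]
grip_width: 58.2
```

Emit:
{"name": "arm_command", "arguments": {"steps": [0.06,0,0,0,0.12,0.06,0,0,0,0.12,0.06,0,0,0,0.12,0.06,0,0,0,0.12,0.06,0,0,0,0.12]}}

```text
clock: 13.2
tool_pos: [492.9, 295.4, 139.1]
ee_rot: [[0.623, 0.782, -0.033], [0.782, -0.624, -0.019], [-0.036, -0.014, -0.999]]
contact_force: [-0.4, 0.2, -0.3]
grip_width: 60.2
```

Emit:
{"name": "arm_command", "arguments": {"steps": [0.06,0,0,0,0.12,0.06,0,0,0,0.12,0.06,0,0,0,0.12,0.06,0,0,0,0.12,0.06,0,0,0,0.12]}}

```text
clock: 13.62
tool_pos: [485.9, 293.3, 128.3]
ee_rot: [[0.962, 0.269, -0.051], [0.268, -0.963, -0.026], [-0.056, 0.011, -0.998]]
contact_force: [0.5, -0.7, 0.4]
grip_width: 59.9
```

Emit:
{"name": "arm_command", "arguments": {"steps": [0.06,0,0,0,0.12,0.06,0,0,0,0.12,0.06,0,0,0,0.12,0.06,0,0,0,0.1,0.06,0,0,0,0]}}

```text
clock: 14.03
tool_pos: [479.3, 290.7, 117.9]
ee_rot: [[0.976, -0.208, -0.069], [-0.21, -0.977, -0.032], [-0.061, 0.046, -0.997]]
contact_force: [-0.5, 0.2, -0.4]
grip_width: 60.2
```

Emit:
{"name": "arm_command", "arguments": {"steps": [0.06,0.027,-0.01,0,0,0.06,0,0,0.02,0,0.06,0,0,0.01,0,0.06,0,0,0,0]}}

```text
clock: 14.37
tool_pos: [503.0, 292.6, 79.6]
ee_rot: [[0.977, -0.197, -0.077], [-0.2, -0.979, -0.035], [-0.069, 0.049, -0.996]]
contact_force: [0.4, -0.0, -0.7]
grip_width: 59.8
```

Emit:
{"name": "arm_command", "arguments": {"steps": [0.06,0.003,0,0.018,0,0.06,0,0,0.008,0,0.06,0,0,0,0,0.06,0,0,0,0]}}

```text
clock: 14.7
tool_pos: [501.3, 290.2, 50.0]
ee_rot: [[0.978, -0.191, -0.084], [-0.194, -0.98, -0.037], [-0.075, 0.052, -0.996]]
contact_force: [0.6, -0.0, -0.1]
grip_width: 60.1
```

Emit:
{"name": "arm_command", "arguments": {"steps": [0.026,0,0,0.008,0,0.026,0,0,0,0,0.026,0,0,0,0,0.026,0,0,0,0,0.026,0,0,0,0]}}

```text
clock: 15.12
tool_pos: [501.3, 290.6, 43.7]
ee_rot: [[0.979, -0.189, -0.081], [-0.192, -0.981, -0.036], [-0.072, 0.05, -0.996]]
contact_force: [0.8, -0.1, -0.1]
grip_width: 34.7
```

```bash
python3 - <<'E'
from h import *
im=arm.get_image('wrist')[...,::-1];print(arm.read_state()['tool_pos'])
cv2.imwrite('pics/c7.png',cv2.resize(im[100:330,200:440],(480,460)))
E
```

```text
[501.35069914 290.63253729  43.77649175]
```

View pics/c7.png

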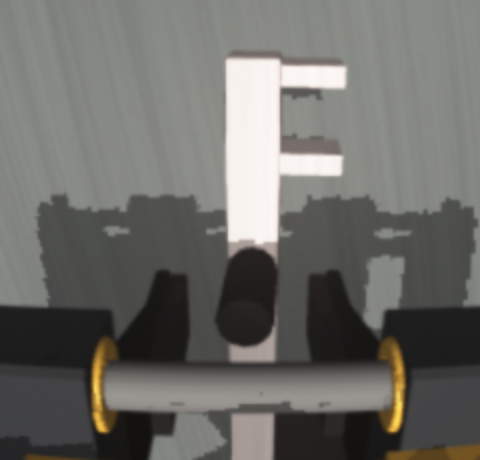

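The pin stands between the fingers, with the fork opening towards tool +x. Start the swing.

Emit:
{"name": "arm_command", "arguments": {"steps": [0.026,0.02,0,0,0.08,0.026,0.021,0,0,0.12,0.026,0.021,0,0,0.12,0.026,0.021,0,0,0.12]}}

```text
clock: 15.5
tool_pos: [571.2, 264.0, 39.5]
ee_rot: [[0.797, -0.596, -0.094], [-0.601, -0.798, -0.037], [-0.052, 0.086, -0.995]]
contact_force: [-0.7, 0.5, 1.3]
grip_width: 26.4
```

Emit:
{"name": "arm_command", "arguments": {"steps": [0.026,0.021,0,-0.001,0.1,0.026,0.021,0,-0.001,0.12,0.026,0.021,0,-0.001,0.12,0.026,0.021,0,-0.001,0.12]}}

```text
clock: 15.83
tool_pos: [627.6, 203.9, 40.1]
ee_rot: [[0.431, -0.897, -0.101], [-0.902, -0.43, -0.036], [-0.011, 0.106, -0.994]]
contact_force: [-1.1, 1.5, -0.6]
grip_width: 26.1
```

Emit:
{"name": "arm_command", "arguments": {"steps": [0.026,0.021,0,-0.001,0.08,0.026,0.021,0,-0.001,0.12,0.026,0.021,0,-0.001,0.12]}}

```text
clock: 16.08
tool_pos: [649.8, 145.1, 42.4]
ee_rot: [[0.112, -0.988, -0.103], [-0.994, -0.109, -0.032], [0.02, 0.106, -0.994]]
contact_force: [-0.1, 1.6, 0.0]
grip_width: 25.9
```

Emit:
{"name": "arm_command", "arguments": {"steps": [0.026,0.018,0,0,0.08,0.026,0.014,0,0,0.05]}}

```text
clock: 16.25
tool_pos: [653.3, 111.7, 43.2]
ee_rot: [[-0.029, -0.994, -0.102], [-0.999, 0.032, -0.03], [0.033, 0.101, -0.994]]
contact_force: [0.1, 2.2, -0.7]
grip_width: 26.2
```

Emit:
{"name": "arm_command", "arguments": {"steps": [0.026,0.006,0,0,0,0.026,0.005,0,0,0]}}

```text
clock: 16.42
tool_pos: [653.6, 99.6, 43.6]
ee_rot: [[-0.033, -0.994, -0.101], [-0.999, 0.036, -0.026], [0.03, 0.1, -0.995]]
contact_force: [0.7, 17.3, -3.3]
grip_width: 26.3
```

Force has risen to 17 N, so it is at the stop. One firm push to confirm.

Emit:
{"name": "arm_command", "arguments": {"steps": [0.026,0.004,0,0,0]}}

```text
clock: 16.5
tool_pos: [653.5, 100.0, 43.4]
ee_rot: [[-0.035, -0.994, -0.1], [-0.999, 0.037, -0.017], [0.02, 0.099, -0.995]]
contact_force: [1.2, 15.6, -4.5]
grip_width: 26.2
```

Emit:
{"name": "arm_command", "arguments": {"steps": [0.026,0.003,0,0,0,0.026,0.003,0,0,0]}}

```text
clock: 16.67
tool_pos: [653.6, 100.8, 43.3]
ee_rot: [[-0.034, -0.995, -0.097], [-0.999, 0.035, -0.007], [0.01, 0.097, -0.995]]
contact_force: [0.4, 4.7, -1.8]
grip_width: 26.0
```

Emit:
{"name": "arm_command", "arguments": {"steps": [0.05,-0.002,0,0,0,0.05,0,0,0,0,0.05,0,0,0,0,0.05,0,0,-0.02,0,0.05,0,0,-0.03,0]}}

```text
clock: 17.08
tool_pos: [652.0, 105.1, 88.0]
ee_rot: [[-0.025, -0.993, -0.113], [-1.0, 0.027, -0.009], [0.012, 0.113, -0.994]]
contact_force: [0.5, -0.3, 1.0]
grip_width: 47.3
```

Emit:
{"name": "arm_command", "arguments": {"steps": [0.05,0,0,-0.035,0,0.05,0,0,-0.035,0,0.05,0,0,-0.035,0,0.05,0.035,0,-0.02,0,0.05,0.035,0,0,0]}}

```text
clock: 17.5
tool_pos: [666.3, 41.4, 223.9]
ee_rot: [[-0.011, -0.994, -0.107], [-1.0, 0.013, -0.011], [0.013, 0.107, -0.994]]
contact_force: [0.1, -0.1, 0.3]
grip_width: 50.0
```

Emit:
{"name": "arm_command", "arguments": {"steps": [0.05,0.04,0,0,0,0.05,0.04,0,0,0,0.05,0.04,0,0,0,0.05,0.03,0,0,0,0.05,0,0,0,0]}}

```text
clock: 17.92
tool_pos: [666.0, -121.0, 232.9]
ee_rot: [[-0.009, -0.995, -0.097], [-1.0, 0.011, -0.021], [0.022, 0.097, -0.995]]
contact_force: [-0.1, 0.1, 0.4]
grip_width: 50.3
```

```bash
python3 - <<'E'
from h import *
print(arm.read_state()['tool_pos'],arm.read_state()['contact_force'])
im=arm.get_image('top')[...,::-1];sc=arm.get_image('scene')[...,::-1]
cv2.imwrite('pics/c8.png',np.hstack([cv2.resize(im[110:250,190:310],(360,420)),cv2.resize(sc[200:340,290:430],(420,420))]))
E
```

```text
[ 665.99867511 -120.96289909  232.90083172] [-0.05717321  0.05393981  0.36555856]
```

View pics/c8.png

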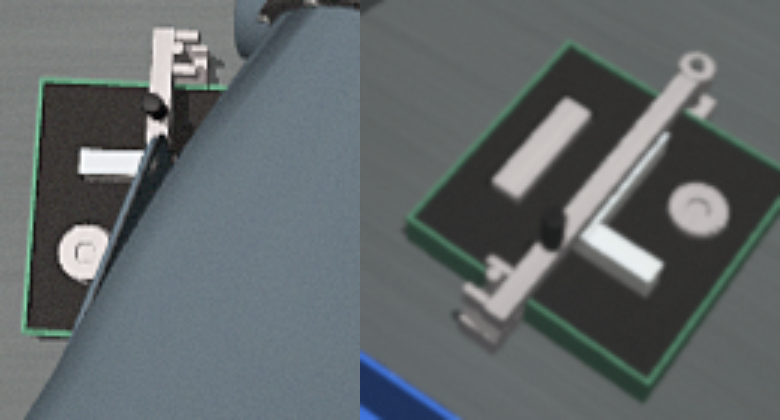

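The image shows the bar lying across the case with its pin at (155,103) in the top crop. The fork is at the stud, and the L, plug and plain bar are seated. I'll check the angle numerically.

```bash
python3 - <<'E'
from h import *
a=onplane('top',[[190+154/3,110+103/3]],94)[0]
b=onplane('top',[[190+162/3,110+33/3],[190+157/3,110+128/3]],62);s=onplane('top',[[249.5,125.5]],75)
h=np.array([469.5,114.2])
print('pin',a,np.degrees(np.arctan2(*(a-h)[::-1]))+2.55,'bar pts',b,[np.degrees(np.arctan2(*(q-h)[::-1]))+2.55 for q in b],'stud',s)
print(onplane('scene',[[290+697/3,200+68/3]],62),onplane('scene',[[290+552/3-140+0,200+215/3]],96))
E
```

```text
pin [653.16766045 104.18712326] -0.5704635721307172 bar pts [[714.44169755 104.56808506]
 [641.21719036 106.96937603]] [np.float64(0.29810132962231517), np.float64(0.1388282030222543)] stud [[700.52584933  89.90824559]]
[[319.91332286 329.54698569]] [[679.29595644  73.28781183]]
```

```bash
python3 -c "
from plant import arm
print(arm.job_done(),arm.read_state()['clock'])"
```

```text
the job is handed in; nothing more can be done
the job is handed in; nothing more can be done
```

The setting square is pressed home in the L-shaped cutout, and the latch bar is swung onto its hard stop at the stud. I handed the job in soon after the 18 s mark, with the arm clear of everything; no verdict was reported.

- **Square:** it bottomed at TCP z = -5.2 mm against -4.9 mm predicted for home. A wrist picture put its outer corner about 2 mm and its far end about 3 mm from the expected spots.
- **Latch:** the push force rose to 17 N and the bar stopped where predicted. The top picture gives a bar angle of 0 ± 0.6°, against the 2.3° (0.04 rad) allowed.
- **Plug and plain bar:** both look untouched in the last pictures; I did not measure them again.

**What disagreed:**
- **Fingertips:** the real tips sit about 33 mm short of the reported TCP. My first grasp closed on air above the square. I found the offset by touching down on the square, which briefly read about 53 N at the wrist, and allowed for it from then on.
- **Tool pose:** it drifted between moves, reaching about 6° of tilt by the end of the latch swing, so I corrected it as I went.
- **Stud position:** my rough pixel reading of the stud came out about 14 mm to the side of the bar's axis. I judged that to fit the sideways fork and did not check further.

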